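Restart the tripped bench charger by its sunken reset key

ROBOT

A 7-joint arm with a two-finger parallel gripper is mounted at the origin on the work surface. World frame = base frame: x ahead of the robot, y to its left, z up, the work surface at z = 0. Lengths are in m, angles in rad, forces in N, time in s.
With the tool pointing down it reaches from about 0.425 to 0.825 m from the base axis. Payload 3.6 kg.
Tool frame: the origin (TCP) lies where the fingers leave the gripper's body, on its centre line; the fingertips stand 73 mm ahead of it and the grasp point (between the pads) lies 54 mm ahead of it; x points along the fingers, y is the direction in which the jaws open and shut, and the axes are right-handed (so a half turn about x gives the same grasp; the last joint's range is limited). The gripper opens to 85 mm and grips with 20 to 120 N. Pads are 22 mm wide; open, the fingers measure 114 mm over their backs; the gripper's body (76 mm by 85 mm) begins 54 mm behind the grasp point. The pads swing forward as they close: fully open they stand 13 mm farther back than shut.
Start: joints at [-1.264, 0.615, -0.013, 1.423, 0.008, 1.103, -0.04], TCP at [0.213, 0.614, 0.304] pointing down, gripper open.
Joint ranges: [-3.12, 3.12], [-0.3, 2.06], [-1.34, 1.32], [0.26, 2.42], [-1.36, 4.5], [0.01, 1.98], [-2.84, 2.84]. Speed limits (rad/s): [2.79, 2.79, 3.14, 3.14, 3.14, 3.14, 3.14].

INTERFACE

Orientations are given as a unit quaternion [x, y, z, w].
In Python, from station import arm, snapshot, camera_info, ticket gives the robot as it stands. Calls block until the motion is done:
- arm.movep(position, orientation): joint-space move of the TCP to a pose.
- arm.line_to(position, velocity=0.15, ori=None): straight line of the TCP; ori=None keeps the orientation; velocity is the mean speed in m/s.
- arm.move_j(angles): joint-space move.
- arm.move_gripper(opening, effort=None): opening from 0.0 (shut) to 1.0 (fully open); effort is the grip in N (None keeps the last); returns when the fingers have stopped.
- arm.pause(seconds).
- arm.ik(position, orientation): joint angles nearest the present ones, or None.
- snapshot(name): name is "scene" or "top"; returns the picture (480x640x3 uint8, blue, green, red); there is no depth.
- camera_info(name): a dict with "fx", "fy", "cx", "cy" (pixels), "R" (3x3) and "t" (3): a world point X has camera coordinates R X + t. Camera axes: x right, y down, z forward; pixel columns grow to the right and rows downward; lengths in m; the calibration is good to about 2 mm. A picture is of the moment at which its call begins. camera_info takes no time and is no camera call.
A pose or a line that the arm cannot do raises arm.MotionError and nothing moves.
- ticket.finish_job(): hands the job in, once; it reports no verdict.
Readings, each from a call of its own:
- arm.read_time(): time.
- arm.read_joint_positions(): joint angles.
- arm.read_dq(): joint speeds.
- arm.read_effort(): joint torques, N m.
- arm.read_tool_pos(): TCP position.
- arm.read_eef_rot(): TCP orientation.
- arm.read_ft_force(): force on the tool from outside, world axes, zero at the start.
- arm.read_wrist_torque(): the same for the moment, N m.
- arm.read_opening(): opening from 0.0 (shut) to 1.0 (fully open).
Only numpy, scipy, OpenCV 4.12 (cv2) and the standard library are available. Lean on these libraries where they do the work, as an engineer would, in place of code of your own. Each camera call takes 0.05 s, during which the arm holds its last target.

TASK

The bench charger has tripped; get it going again with the fingertips alone, lifting nothing. Push the steel parts dish along the charger's lid until it is right clear of the well and leave it standing on the lid, then reach down into the well and press the sunken reset key fully home for about a second and let it spring back. Last of all push the ball-topped mains lever right over, away from the robot, and leave the other things on the lid and the bench where they are.

Things in the scene. Friction and masses are not known exactly. Their poses are not given: they have to be found in the camera images.
- charger: bench battery charger, a fixed blue steel box, 240 mm (its x) by 340 mm (its y) by 80 mm high; origin at the centre of its underside, x away from the robot (turned by up to 0.3 rad), y left, z up. Two brass posts, 26 mm high, stand on its flat lid at x = +100, y = -75 and -25 mm; the middle of the lid (x within 70 mm) is free from the well to the left edge, but for the dish
- well_mouth (a point): centre of the mouth of the well in the lid, level with the lid, at x = 0, y = -10 mm of the charger: a rectangular well 38 mm along the charger's x and 50 mm along its y, with upright black walls and the reset key at the bottom. A pair of shut fingers fits in. At the start the dish stands over it
- key_top (a point): centre of the top face of the reset key, a grey plate 32 by 44 mm that fills the bottom of the well; 20 mm below the lid when up
- key (a joint): travel of the reset key: 0 up, 0.006 m fully pressed straight down; it is sprung (about 2 N to start, 6 N at the bottom) and comes back up when let go
- dish: loose round steel parts dish, open at the top, 90 mm outside diameter, 22 mm high, wall 3 mm, floor 4 mm thick, about 0.2 kg; origin at the centre of its underside, which slides on the lid. It can be pushed from outside, or by a fingertip set down inside it against its wall
- lever_tip (a point): centre of the 26 mm black ball on top of the mains lever. The lever is a 10 mm steel rod that pivots 22 mm above the lid at x = 0, y = -125 mm of the charger, 50 mm from pivot to ball centre; its base block on the lid is 70 by 50 by 25 mm
- lever (a joint): angle of the mains lever: 0 off (leaning 0.5 rad towards the robot, the charger's -x), 1.0 rad on (leaning 0.5 rad away, +x); it stays where it is left and takes 1 to 2 N at the ball
- socket: loose steel socket on the lid, 26 mm wide, 34 mm high, origin at the centre of its underside; leave alone
- bignut: loose large nut on the lid, 32 mm wide, 16 mm high, origin at the centre of its underside; leave alone
- spray: spray can on the bench left of the charger, 60 mm wide, 170 mm high, origin under its centre; leave alone
- filter: white oil filter on the bench to the right, 76 mm wide, 89 mm high, origin under its centre; leave alone
- wrench: wrench lying on the bench to the right, origin on its underside; leave alone
- jug: aluminium jug on the bench to the left, 104 mm wide, 170 mm high, with a handle; origin under its centre; leave alone
Things that resemble listed ones, but are neither listed nor needed, are in the scene too. There is more than one size of the dish; the job needs the largest.

How it is judged:
By the outcome, as a careful person would: the job done as asked, in the order asked, and still so for the second after the job is handed in, with the robot touching nothing.
It also fails if it takes over 58 s, if anything falls off the work surface, if the arm or the gripper's body presses on something with over 40 N, if the wrist force passes 120 N, or if a joint passes its speed limit or range.

## Working session

There is one attempt and no reset: what is moved stays moved. The work goes in short steps, each a Python script; the robot and the scene stay as the last script left them, time stands still between calls to the robot, and variables do not carry over. Pictures are saved under pics/ and viewed, and the job is handed in when it is done.

```bash
mkdir -p pics; ls; python3 - <<'E'
from station import arm, snapshot, camera_info
import cv2
for n in("scene","top"):
    cv2.imwrite(f"pics/{n}0.png",snapshot(n))
    c=camera_info(n);print(n,{k:(v if not hasattr(v,'round') else v) for k,v in c.items()})
print(arm.read_time(),arm.read_tool_pos(),arm.read_eef_rot())
E
```

```text
pics
scene {'fx': 613.4747833141719, 'fy': 613.4747833141719, 'cx': 317.5593755832188, 'cy': 237.08487867446433, 'R': array([[-0.83273523,  0.55364419,  0.00549125],
       [ 0.40241554,  0.61202491, -0.68079897],
       [-0.38028118, -0.56471552, -0.73244973]]), 't': array([ 0.42251222, -0.12060927,  1.45982173])}
top {'fx': 619.3948296022432, 'fy': 619.3948296022432, 'cx': 324.3022218889732, 'cy': 247.77408792989021, 'R': array([[-0.00453586, -0.99997379,  0.00564347],
       [-0.98548691,  0.00351234, -0.16971508],
       [ 0.16969081, -0.00633137, -0.98547701]]), 't': array([2.49832897e-07, 5.09244412e-01, 1.53498401e+00])}
0.1 [0.21276068 0.61364316 0.30284841] [ 0.11664064  0.69742512 -0.11825882  0.69714275]
```

View pics/scene0.png

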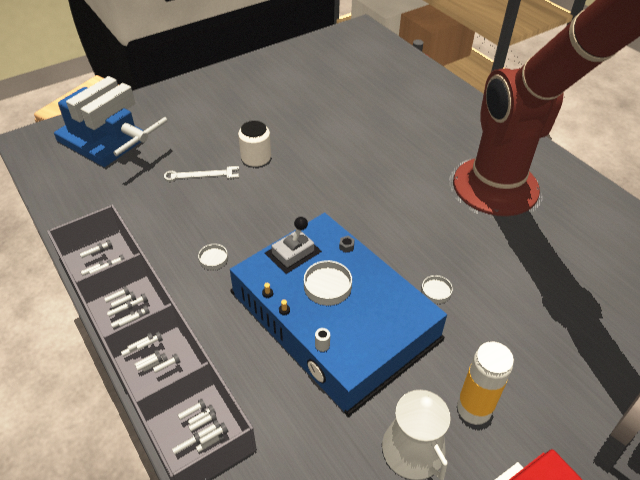

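View pics/top0.png

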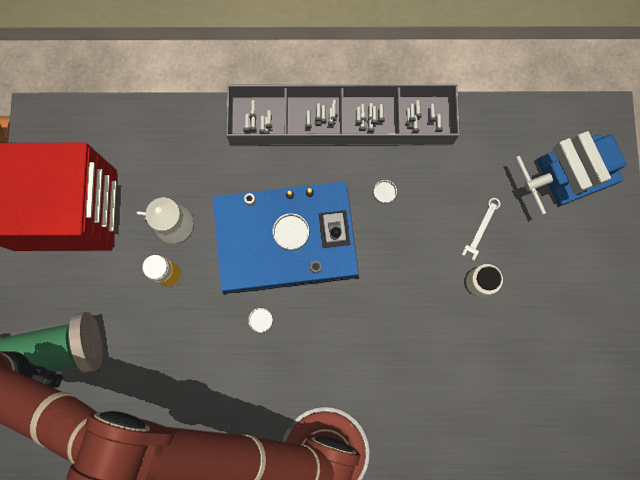

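The three dish candidates, in top-view pixels, are (291,232) on the lid, (260,320) on the bench and (385,191) on the bench. The one on the lid looks the largest and stands over the well. I'll confirm that by measurement and with a crop.

```bash
cat > h.py <<'E'
import numpy as np, cv2
from station import arm, snapshot, camera_info
def ray(n,p):
    c=camera_info(n);R,t=np.array(c['R']),np.array(c['t'])
    d=R.T@np.array([(p[0]-c['cx'])/c['fx'],(p[1]-c['cy'])/c['fy'],1.]);return -R.T@t,d
def onz(n,p,z):
    o,d=ray(n,p);return o+d*(z-o[2])/d[2]
def proj(n,X):
    c=camera_info(n);q=np.array(c['R'])@np.array(X)+c['t'];return np.array([c['fx']*q[0]/q[2]+c['cx'],c['fy']*q[1]/q[2]+c['cy']])
E
python3 - <<'E'
from h import *
for n in("top","scene"):
    im=cv2.imread(f"pics/{n}0.png"); hsv=cv2.cvtColor(im,cv2.COLOR_BGR2HSV)
    print(n,"cam",ray(n,(0,0))[0].round(3))
    m=cv2.inRange(hsv,(100,120,110),(125,255,255))
    if n=="top": print("lid px",im[270,260],hsv[270,260],im[289,260],hsv[289,260])
    else: print(hsv[330,390],hsv[370,400],hsv[320,290])
    cs,_=cv2.findContours(m,cv2.RETR_EXTERNAL,cv2.CHAIN_APPROX_NONE)
    c=max(cs,key=cv2.contourArea);a=cv2.approxPolyDP(c,6,True)[:,0]
    for p in a: print(p,onz(n,p,.08).round(4))
    crop=im[170:340,200:410] if n=="top" else im[200:420,190:470]
    f=3.5 if n=="top" else 2.7
    cv2.imwrite(f"pics/{n}0c.png",cv2.resize(crop,None,fx=f,fy=f,interpolation=cv2.INTER_CUBIC))
E
```

```text
top cam [0.241 0.008 1.599]
lid px [171 113  61] [106 164 171] [41 34 33] [116  50  41]
[345 181] [ 0.6746 -0.0551  0.08  ]
[213 196] [0.6365 0.2783 0.08  ]
[221 290] [0.3986 0.2525 0.08  ]
[357 274] [ 0.4369 -0.0823  0.08  ]
scene cam [0.956 0.664 0.985]
[106 165 190] [45 20 26] [106 169 184]
[323 213] [ 0.4382 -0.0843  0.08  ]
[301 230] [ 0.503  -0.0682  0.08  ]
[322 251] [0.4992 0.0027 0.08  ]
[288 273] [0.5847 0.0136 0.08  ]
[264 253] [ 0.5973 -0.0556  0.08  ]
[270 245] [ 0.5767 -0.0674  0.08  ]
[230 269] [ 0.6724 -0.056   0.08  ]
[349 391] [0.6329 0.2807 0.08  ]
[446 314] [0.3969 0.252  0.08  ]
```

```bash
ls -la pics
```

```text
total 1692
drwxr-xr-x 2 agent agent   4096 Dec  5 21:32 .
drwxr-xr-x 3 agent agent   4096 Dec  5 21:32 ..
-rw-r--r-- 1 agent agent 464089 Dec  5 21:31 scene0.png
-rw-r--r-- 1 agent agent 490004 Dec  5 21:32 scene0c.png
-rw-r--r-- 1 agent agent 397942 Dec  5 21:31 top0.png
-rw-r--r-- 1 agent agent 362437 Dec  5 21:32 top0c.png
```

View pics/top0c.png

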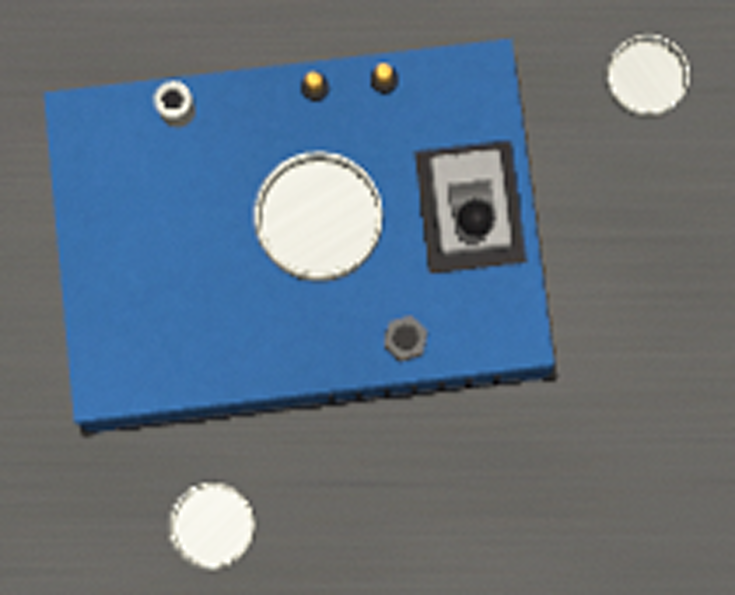

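View pics/scene0c.png

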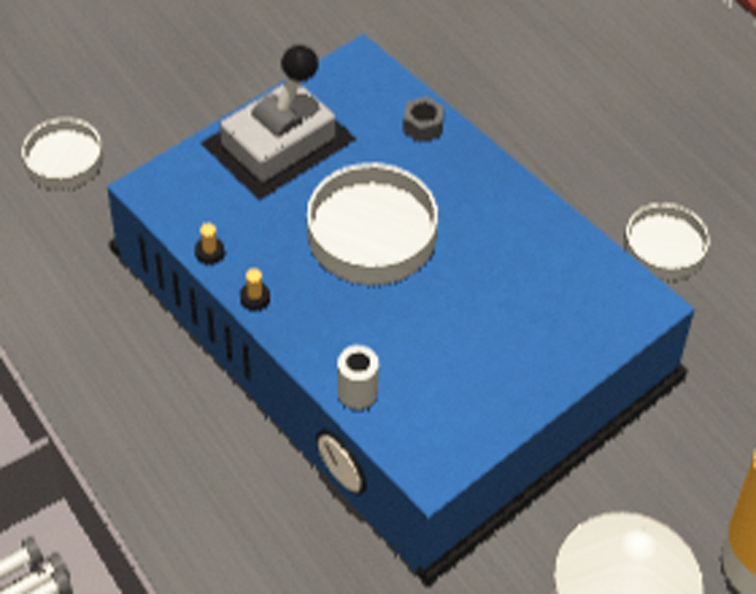

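The lid dish is clearly the largest: in the crop it is about 127 px across, against about 84 px for the other two. Its size in metres comes next, along with the charger pose and check points.

```bash
cat >> h.py <<'E'
cx,cy,yaw=0.5358,0.0982,0.113
def setp():
    A=np.array([[.6746,-.0551],[.6365,.2783],[.3986,.2525],[.4369,-.0823]]);B=np.array([[.6724,-.056],[.6329,.2807],[.3969,.252],[.4382,-.0843]])
    P=(A+B)/2;c=P.mean(0);L=np.array([[.12,-.17],[.12,.17],[-.12,.17],[-.12,-.17]])
    H=(P-c).T@L; a=np.arctan2(H[1,0]-H[0,1],H[0,0]+H[1,1]);return c,a,P,L
c0,yaw,_P,_L=setp()
Rz=np.array([[np.cos(yaw),-np.sin(yaw)],[np.sin(yaw),np.cos(yaw)]])
def W(x,y,z): return np.r_[c0+Rz@[x,y],z]
def C(X): return np.r_[Rz.T@(np.array(X[:2])-c0),X[2]]
E
python3 - <<'E'
from h import *
from scipy.spatial.transform import Rotation as Ro
print("pose",c0,yaw,"res mm",((_P-c0-(_L@Rz.T))*1e3).round(1).tolist())
for n in("top","scene"):
    im=cv2.imread(f"pics/{n}0.png"); hsv=cv2.cvtColor(im,cv2.COLOR_BGR2HSV)
    # posts
    m=cv2.inRange(hsv,(12,120,120),(32,255,255))
    for i,s in enumerate(zip(*[iter(cv2.connectedComponentsWithStats(m)[2:])]*2)):
        for st,ce in zip(s[0],s[1]): pass
    nl,_,st,ce=cv2.connectedComponentsWithStats(m)
    for k in range(1,nl):
        if 10<st[k,4]<400:
            q=ce[k]; print(n,"brass",q.round(1),C(onz(n,q,.1)).round(4))
    m=cv2.inRange(hsv,(0,0,150),(180,70,255)); nl,lab,st,ce=cv2.connectedComponentsWithStats(m)
    for k in range(1,nl):
        if st[k,4]>250:
            ct=max(cv2.findContours((lab==k).astype(np.uint8),0,cv2.CHAIN_APPROX_NONE)[0],key=cv2.contourArea)
            e=cv2.fitEllipse(ct); X=onz(n,e[0],.102)
            print(n,"white",np.round(e[0],1),np.round(e[1],1),C(X).round(4))
    m=cv2.inRange(hsv,(0,0,0),(180,255,45)); nl,lab,st,ce=cv2.connectedComponentsWithStats(m)
    for k in range(1,nl):
        if 80<st[k,4]<400: print(n,"black",ce[k].round(1),st[k],C(onz(n,ce[k],.146)).round(4))
    for nm,X in dict(ball=W(-.024,-.125,.1459),post=W(.1,-.075,.106),post2=W(.1,-.025,.106),well=W(0,-.01,.08)).items(): print(n,nm,proj(n,X).round(1))
xt=np.array([0,0,-1.]);
for s in(1,-1):
    y=np.r_[s*Rz[:,1],0];M=np.c_[xt,y,np.cross(xt,y)];q=Ro.from_matrix(M).as_quat()
    print(s,q,arm.ik(W(0,0,.3),q))
print(Ro.from_quat(arm.read_eef_rot()).as_matrix().round(2))
E
```

```text
Traceback (most recent call last):
NameError: name '_P' is not defined
```

```bash
sed -i 's/_P,_L=setp/P_,L_=setp/' h.py
cat >> h.py <<'E'
from scipy.spatial.transform import Rotation as Ro
def ori(s):
    xt=np.array([0,0,-1.]);y=np.r_[s*Rz[:,1],0];return Ro.from_matrix(np.c_[xt,y,np.cross(xt,y)]).as_quat()
E
python3 - <<'E'
from h import *
print("pose",c0,yaw,"res mm",((P_-c0-(L_@Rz.T))*1e3).round(1).tolist())
for n in("top","scene"):
    im=cv2.imread(f"pics/{n}0.png"); hsv=cv2.cvtColor(im,cv2.COLOR_BGR2HSV)
    nl,_,st,ce=cv2.connectedComponentsWithStats(cv2.inRange(hsv,(12,120,120),(32,255,255)))
    for k in range(1,nl):
        if 10<st[k,4]<400: print(n,"brass",ce[k].round(1),C(onz(n,ce[k],.1)).round(4))
    nl,lab,st,ce=cv2.connectedComponentsWithStats(cv2.inRange(hsv,(0,0,150),(180,70,255)))
    for k in range(1,nl):
        if 250<st[k,4]<5000:
            ct=max(cv2.findContours((lab==k).astype(np.uint8),0,cv2.CHAIN_APPROX_NONE)[0],key=cv2.contourArea)
            e=cv2.fitEllipse(ct); print(n,"white",np.round(e[0],1),np.round(e[1],1),C(onz(n,e[0],.102)).round(4))
    nl,lab,st,ce=cv2.connectedComponentsWithStats(cv2.inRange(hsv,(0,0,0),(180,255,45)))
    for k in range(1,nl):
        if 80<st[k,4]<400: print(n,"black",ce[k].round(1),st[k],C(onz(n,ce[k],.146)).round(4))
    for nm,X in dict(ball=W(-.024,-.125,.1459),post=W(.1,-.075,.1),post2=W(.1,-.025,.1),well=W(0,-.01,.08)).items(): print(n,nm,proj(n,X).round(1))
for s in(1,-1): print(s,arm.ik(W(0,0,.3),ori(s)))
print(Ro.from_quat(arm.read_eef_rot()).as_matrix().round(2))
E
```

```text
pose [0.535875 0.098225] 0.11637947601059116 res mm [[-1.3, 1.1], [-0.6, -1.5], [0.8, -0.9], [1.1, 1.3]]
top brass [  4.2 121. ] [0.3736 0.6721 0.1   ]
top brass [309.2 190.2] [ 0.1014 -0.0753  0.1   ]
top brass [289.1 192.6] [ 0.1014 -0.0248  0.1   ]
top brass [171.7 275.9] [-0.0723  0.282   0.1   ]
top white [310.6 118.6] [29.1 55.5] [ 0.2871 -0.1006  0.102 ]
top white [384.4 134.1] [ 24.  118.5] [ 0.2238 -0.2815  0.102 ]
top white [593.7 155.2] [11.5 71.6] [ 0.1059 -0.7988  0.102 ]
top white [575.4 163. ] [11.6 70. ] [ 0.0912 -0.7487  0.102 ]
top white [538.7 183.2] [21.8 71.2] [ 0.0505 -0.6474  0.102 ]
top white [ 89.5 190.4] [ 4.3 72. ] [0.1655 0.4672 0.102 ]
top white [384.6 191. ] [21.1 22.4] [ 0.0766 -0.2617  0.102 ]
top white [160.7 213.5] [31.5 37.7] [0.0858 0.2963 0.102 ]
top white [480.4 231.1] [14.3 70. ] [-0.0527 -0.4825  0.102 ]
top white [290.5 231.1] [34.8 35.8] [ 0.0033 -0.0172  0.102 ]
top white [334.2 227.1] [19.6 30.5] [ 0.0004 -0.1256  0.102 ]
top white [155.  266.7] [23.8 25.5] [-0.0452  0.3202  0.102 ]
top white [487.4 278.8] [28.9 30.3] [-0.1717 -0.48    0.10
[... 2087 characters left out ...]
253.4 128.5] [242 121  24  16 282] [-0.1293 -0.4228  0.146 ]
scene black [300.5 223.2] [295 217  12  13 115] [-0.0237 -0.1267  0.146 ]
scene black [292.  259.9] [266 246  55  27 293] [ 0.0465 -0.0651  0.146 ]
scene black [611.6 461.9] [595 440  35  40 362] [-0.0625  0.5125  0.146 ]
scene black [635.2 460.3] [628 445  12  29 202] [-0.0898  0.5326  0.146 ]
scene ball [301.3 223.6]
scene post [266.4 287.4]
scene post2 [283.3 304.3]
scene well [330.7 287.9]
1 [-0.23040647  0.4546289   0.01335129  1.7374043  -0.00720968  0.94960692
  1.47296069]
-1 [-0.68128362  0.53718111  0.72113062  1.75121364 -0.41051139  1.00953065
 -1.26119913]
[[-0.    0.33  0.94]
 [-0.    0.94 -0.33]
 [-1.   -0.   -0.  ]]
```

Posts and ball agree with the fitted charger pose to about 1.5 mm. The lid dish sits at charger (3, -17) mm and measures about 88 mm across, so it is the right one. The scene crop shows it resting on the lid over the well. Next I move in above it.

```bash
python3 - <<'E'
from h import *
arm.move_gripper(0.0,20)
q=ori(1)
arm.line_to(W(.003,-.008,.303),0.3,ori=q)
print(arm.read_time(),arm.read_opening(),C(arm.read_tool_pos()),arm.read_ft_force())
arm.line_to(W(.003,-.008,.19),0.15)
arm.line_to(W(.003,-.008,.166),0.05)
print(arm.read_time(),C(arm.read_tool_pos()),arm.read_ft_force())
for n in("top","scene"):
    im=snapshot(n);crop=im[170:340,200:410] if n=="top" else im[160:420,190:470]
    f=3.5 if n=="top" else 2.3
    cv2.imwrite(f"pics/{n}1c.png",cv2.resize(crop,None,fx=f,fy=f,interpolation=cv2.INTER_CUBIC))
E
```

```text
3.075 0.00090609570732849 [ 0.00257771 -0.00675291  0.30305034] [-0.32776518 -0.13496301 -0.12260526]
4.6083 [ 0.00300456 -0.00800455  0.16580739] [-0.75405834 -0.1949561  -0.49301958]
```

View pics/scene1c.png

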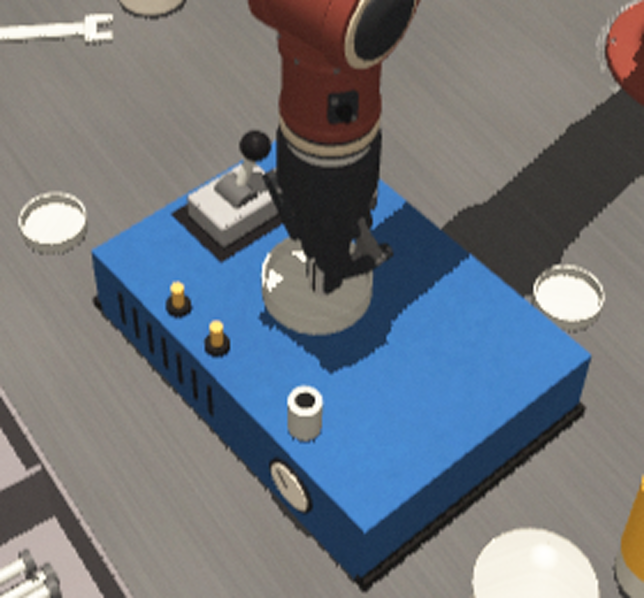

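The fingertips are inside the dish at crop (320,285), clear of its walls, and the ball, posts and socket are untouched. Now I push left.

```bash
python3 - <<'E'
from h import *
for y in(.03,.06,.09,.111):
    arm.line_to(W(.003,y,.166),0.07)
    print(arm.read_time(),C(arm.read_tool_pos()).round(4),(arm.read_ft_force()).round(2))
arm.line_to(W(.003,.107,.166),0.05)
arm.line_to(W(.003,.107,.21),0.15)
arm.line_to(W(.0,-.01,.21),0.2)
for n in("top","scene"):
    im=snapshot(n);cv2.imwrite(f"pics/{n}2.png",im)
    crop=im[170:340,200:410] if n=="top" else im[160:420,190:470]
    f=3.5 if n=="top" else 2.3
    cv2.imwrite(f"pics/{n}2c.png",cv2.resize(crop,None,fx=f,fy=f,interpolation=cv2.INTER_CUBIC))
print(arm.read_time(),C(arm.read_tool_pos()),arm.read_ft_force())
E
```

```text
5.4 [0.003  0.0305 0.166 ] [-0.19  0.84 -0.06]
5.975 [0.003  0.0609 0.166 ] [ 0.31 -0.48  0.3 ]
6.55 [0.0029 0.0909 0.166 ] [ 0.61 -0.21  0.33]
7.0 [0.0029 0.1121 0.166 ] [ 0.83  0.13 -0.25]
8.525 [-5.71611905e-05 -7.54799009e-03  2.09750186e-01] [ 0.16948574  0.90953583 -0.4066554 ]
```

View pics/scene2c.png

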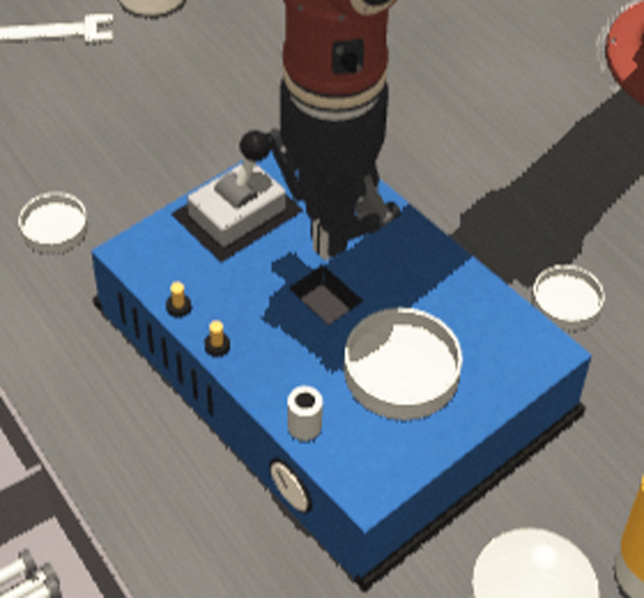

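View pics/top2c.png

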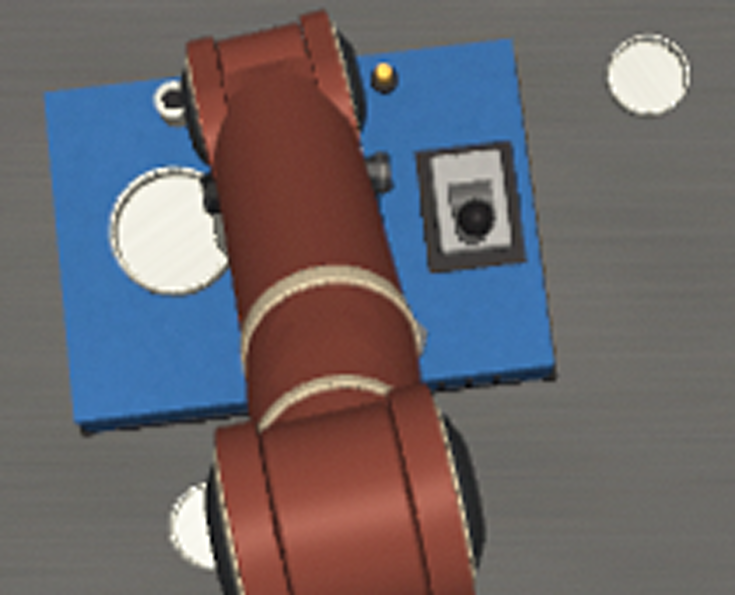

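The dish now stands left of the well: top crop (172,230), with the well open at scene crop (325,296), within 1 px of its prediction. The gripper's side knuckles stick out, so before going down I check their height against the lid and dish.

```bash
python3 - <<'E'
from h import *
def tri(a,b):
    (o1,d1),(o2,d2)=ray("scene",a),ray("top",b)
    s=np.linalg.lstsq(np.c_[d1,-d2],o2-o1,rcond=None)[0];p,q=o1+s[0]*d1,o2+s[1]*d2;return (p+q)/2,np.linalg.norm(p-q)
for sc,tp in (((397,213),(212,195)),):
    p,e=tri((sc[0]/2.3+190,sc[1]/2.3+160),(tp[0]/3.5+200,tp[1]/3.5+170));print(C(p).round(4),e)
# knuckle lowest point in scene, intersected with plane charger x=0
for nm,px in dict(kn_low=(372,235),kn_out=(397,213),tip=(325,257)).items():
    o,d=ray("scene",(px[0]/2.3+190,px[1]/2.3+160));n=np.r_[Rz[:,0],0];s=((np.r_[c0,0]-o)@n)/(d@n);print(nm,C(o+s*d).round(4))
im=cv2.imread("pics/scene2.png");hsv=cv2.cvtColor(im,cv2.COLOR_BGR2HSV)
im2=cv2.resize(im[180:350,270:430],None,fx=4.5,fy=3.5,interpolation=cv2.INTER_CUBIC);cv2.imwrite("pics/scene2d.png",im2)
# dish rim: centre by crop extents
for px in ((172,230),):print("dish top",C(onz("top",(px[0]/3.5+200,px[1]/3.5+170),.102)).round(4))
print("dish scene",C(onz("scene",(403/2.3+190,355/2.3+160),.102)).round(4))
E
```

```text
[-0.0059  0.0496  0.2289] 0.01153066863102812
kn_low [-0.      0.04    0.1988]
kn_out [-0.     0.063  0.243]
tip [ 0.     -0.0099  0.1274]
dish top [0.0039 0.0849 0.102 ]
dish scene [0.004  0.0862 0.102 ]
```

View pics/scene2d.png

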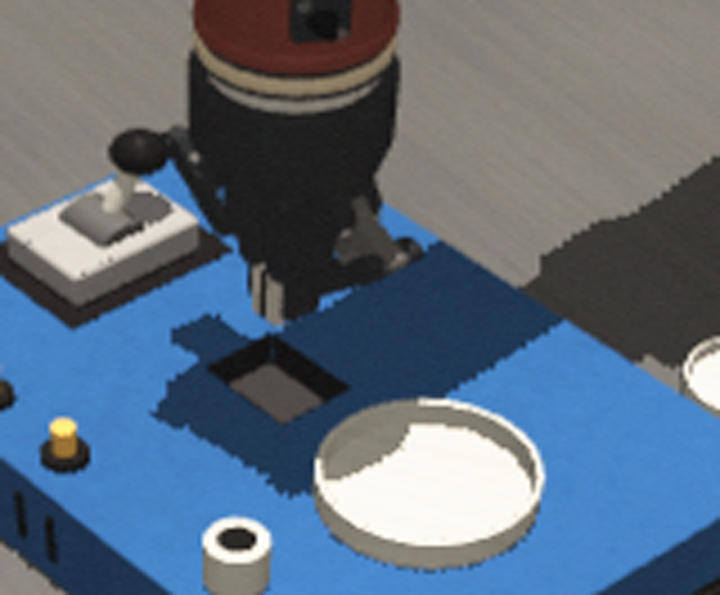

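The enlarged crop shows the dish fully clear of the well, with its centre at charger (4, 85) mm and its near rim about 25 mm past the well edge. The knuckles sit near TCP height, so they clear the dish rim when pressing. Now I press, stepping on force.

```bash
python3 - <<'E'
from h import *
arm.line_to(W(0,-.01,.165),0.12); arm.pause(.2)
b=arm.read_ft_force();print(C(arm.read_tool_pos()).round(4),b.round(2))
arm.line_to(W(0,-.01,.140),0.06)
print(C(arm.read_tool_pos()).round(4),(arm.read_ft_force()-b).round(2))
z=.135
while z>.119:
    arm.line_to(W(0,-.01,z),0.04); arm.pause(.12)
    f=arm.read_ft_force()-b;print(round(z,4),C(arm.read_tool_pos()).round(4),f.round(2))
    if f[2]>14 or np.hypot(*f[:2])>10: break
    z-=.0015
for i in range(3):
    arm.pause(.4);print(arm.read_time(),(arm.read_ft_force()-b).round(2))
cv2.imwrite("pics/scene3.png",snapshot("scene"))
E
```

```text
[ 0.0005 -0.0099  0.1659] [-0.26  0.07 -0.01]
[-1.000e-04 -1.000e-02  1.396e-01] [-0.66 -0.16 -0.37]
0.135 [ 1.000e-04 -1.000e-02  1.351e-01] [0.56 0.1  0.13]
0.1335 [ 0.     -0.01    0.1335] [-0.89 -0.52 -0.41]
0.132 [ 0.0003 -0.01    0.1322] [1.41 0.35 1.08]
0.1305 [ 0.0002 -0.01    0.1306] [ 0.31 -0.58  2.77]
0.129 [ 0.0002 -0.01    0.1292] [ 0.05 -0.35  4.51]
0.1275 [ 0.0003 -0.01    0.1277] [ 0.7  -0.63  5.1 ]
0.126 [ 0.0002 -0.01    0.1267] [-0.36  0.83  8.82]
0.1245 [ 0.0002 -0.01    0.1265] [-2.18 -0.76 17.79]
13.175 [-2.57 -0.24 17.54]
13.575 [-2.9  -1.   17.62]
13.975 [-3.68 -0.61 17.46]
```

The force profile is as specified: it starts at about TCP z 0.1325, reaches the hard stop at 0.1265 (6 mm travel), and was held for about 1.3 s at 17.5 N. I let the key go and check that it comes back up.

```bash
python3 - <<'E'
from h import *
arm.line_to(W(0,-.01,.150),0.06)
arm.line_to(W(0,-.01,.26),0.2)
arm.line_to(W(-.08,-.125,.26),0.2); arm.pause(.1)
im=snapshot("scene");cv2.imwrite("pics/scene4.png",im)
cv2.imwrite("pics/scene4c.png",cv2.resize(im[160:420,190:470],None,fx=2.3,fy=2.3,interpolation=cv2.INTER_CUBIC))
print(arm.read_time(),C(arm.read_tool_pos()),arm.read_ft_force())
E
```

```text
16.3 [-0.07922536 -0.12357397  0.25984102] [-0.89434008  0.90802237  0.08235768]
```

View pics/scene4c.png

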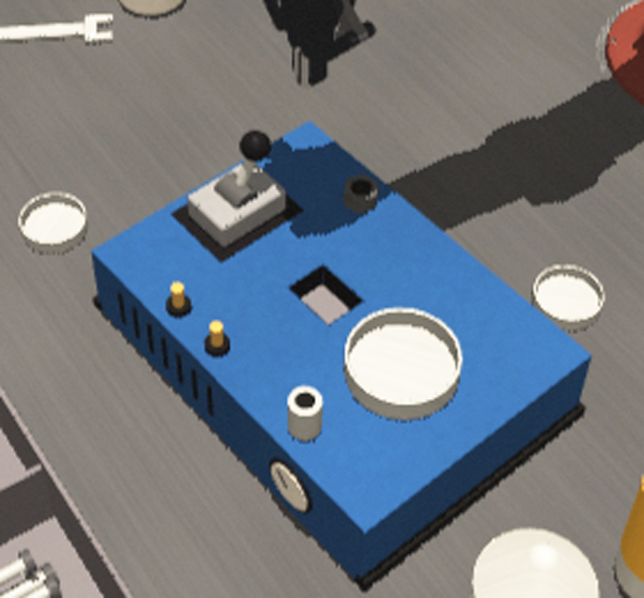

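The key plate shows again at crop (325,303), the lever is still at off with its ball at (255,145), and dish, nut and socket are undisturbed. Now the lever.

```bash
python3 - <<'E'
from h import *
arm.line_to(W(-.08,-.125,.206),0.15); arm.pause(.15)
b=arm.read_ft_force()
x=-.055
arm.line_to(W(x,-.125,.206),0.1)
hit=0
while x<.016:
    x+=.004 if x<-.004 else .002
    arm.line_to(W(x,-.125,.206),0.08)
    if x>-.008: arm.pause(.08)
    f=arm.read_ft_force()-b; fx=f[:2]@Rz[:,0]
    print(round(x,3),C(arm.read_tool_pos()).round(4),f.round(2),round(fx,2))
    if fx<-9: 
        break
print(arm.read_time())
im=snapshot("scene");cv2.imwrite("pics/scene5.png",im)
cv2.imwrite("pics/scene5c.png",cv2.resize(im[160:420,190:470],None,fx=2.3,fy=2.3,interpolation=cv2.INTER_CUBIC))
E
```

```text
-0.051 [-0.0512 -0.125   0.206 ] [ 0.38  0.15 -1.21] 0.39
-0.047 [-0.0468 -0.125   0.206 ] [-0.28  0.49 -0.59] -0.22
-0.043 [-0.0435 -0.125   0.2059] [-1.8  -0.22  1.33] -1.81
-0.039 [-0.0388 -0.125   0.206 ] [-2.13  0.28  1.52] -2.08
-0.035 [-0.0342 -0.125   0.2061] [-0.29  0.6   0.58] -0.22
-0.031 [-0.0302 -0.125   0.2061] [ 0.06 -0.06 -1.87] 0.06
-0.027 [-0.0264 -0.125   0.206 ] [-0.12 -0.32  0.41] -0.15
-0.023 [-0.0225 -0.125   0.206 ] [-0.45 -0.1  -0.01] -0.46
-0.019 [-0.0185 -0.125   0.206 ] [ 0.25 -0.28 -0.39] 0.22
-0.015 [-0.0145 -0.125   0.206 ] [-0.32 -0.   -0.46] -0.32
-0.011 [-0.0106 -0.125   0.206 ] [ 0.94 -0.86 -1.43] 0.83
-0.007 [-0.0067 -0.125   0.206 ] [ 1.04 -0.62  0.  ] 0.96
-0.003 [-0.0028 -0.125   0.206 ] [ 0.13 -0.48 -0.35] 0.07
-0.001 [-0.0012 -0.125   0.2059] [-0.76  0.63 -1.8 ] -0.68
0.001 [-2.000e-04 -1.250e-01  2.057e-01] [-4.84 -0.47  1.32] -4.87
0.003 [ 1.000e-04 -1.251e-01  2.056e-01] [-8.39 -0.62  4.3 ] -8.41
0.005 [ 0.0005 -0.125   0.2056] [-10.86  -0.6    7.08] -10.86
22.1083
```

View pics/scene5c.png

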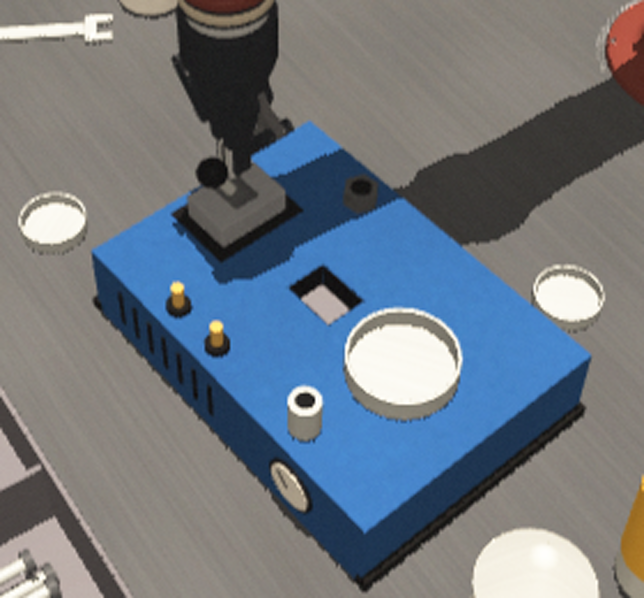

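The force rise is at the lever's stop, near the predicted x≈0, and the ball is now at crop (211,172), leaning away. I back off, lift and verify.

```bash
python3 - <<'E'
from h import *
arm.line_to(W(-.08,-.125,.206),0.15)
arm.line_to(W(-.08,-.125,.30),0.2)
arm.line_to(W(-.05,-.36,.30),0.25); arm.pause(.3)
print(arm.read_time(),arm.read_ft_force().round(2))
a=cv2.imread("pics/scene0.png");im=snapshot("scene");cv2.imwrite("pics/scene6.png",im);t=snapshot("top");cv2.imwrite("pics/top6.png",t)
cv2.imwrite("pics/scene6c.png",cv2.resize(im[160:420,190:470],None,fx=2.3,fy=2.3,interpolation=cv2.INTER_CUBIC))
hsv=cv2.cvtColor(im,cv2.COLOR_BGR2HSV)
nl,lab,st,ce=cv2.connectedComponentsWithStats(cv2.inRange(hsv,(0,0,0),(180,255,45)))
for k in range(1,nl):
    if 60<st[k,4]<400 and 250<ce[k][0]<330 and 200<ce[k][1]<260: print("black",ce[k].round(1),st[k])
for ang in(.9,1.0): 
    th=ang-.5;print("pred ball",ang,proj("scene",W(.05*np.sin(th),-.125,.102+.05*np.cos(th))).round(1))
print("pred key up/down",[proj("scene",W(0,-.01,z)).round(1) for z in(.06,.054)])
d0=cv2.absdiff(a,im).max(2)>40; 
for nm,(u,v) in dict(socket=(322,338),nut=(347,243)).items(): print(nm,"changed px",d0[v-14:v+14,u-12:u+12].sum())
nl,lab,st,ce=cv2.connectedComponentsWithStats(cv2.inRange(hsv,(0,0,150),(180,70,255)))
for k in range(1,nl):
    if 500<st[k,4]<5000 and 340<ce[k][0]<390 and 280<ce[k][1]<340:
        ct=max(cv2.findContours((lab==k).astype(np.uint8),0,cv2.CHAIN_APPROX_NONE)[0],key=cv2.contourArea);e=cv2.fitEllipse(ct);print("dish",C(onz("scene",e[0],.097)).round(4))
E
```

```text
24.8917 [-0.09  0.57 -0.58]
black [282.  234.9] [276 229  13  13 119]
pred ball 0.9 [283.2 233.5]
pred ball 1.0 [281.4 235.5]
pred key up/down [array([330.5, 294.5]), array([330.4, 296.4])]
socket changed px 0
nut changed px 0
dish [0.0019 0.0836 0.097 ]
```

View pics/scene6c.png

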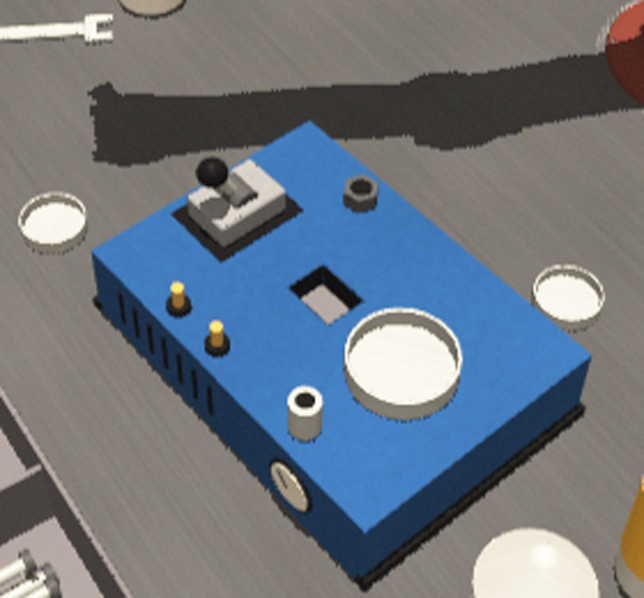

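View pics/top6.png

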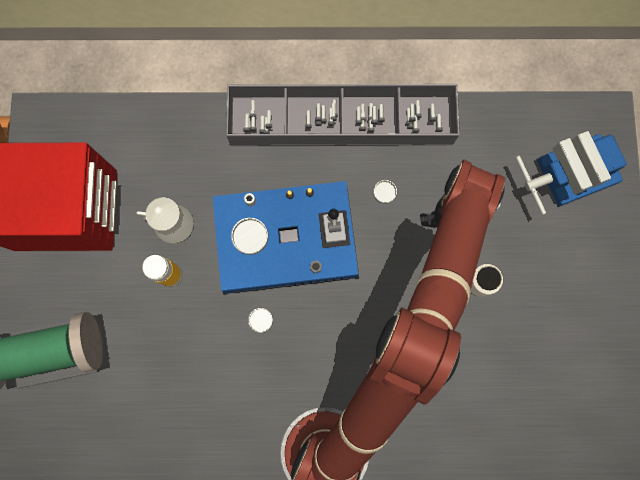

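```bash
python3 - <<'E'
from station import arm,ticket
print(arm.read_time()); print(ticket.finish_job())
E
```

```text
24.9917
the job is handed in; nothing more can be done
None
```

The job is handed in at 25.0 s of the 58 s allowed, with all three steps done in the order asked and nothing lifted.

- **Dish:** I pushed it from inside along the lid. It now stands at about charger (+3, +84) mm, with its rim about 24 mm clear of the well.
- **Reset key:** I pressed it 6 mm to its hard stop, held it for about 1.3 s at about 17.5 N, then let it go. It is back up as far as the image shows; the up and pressed positions differ by only about 2 px, so I could not confirm this more precisely.
- **Mains lever:** I pushed it away from the robot until it met its stop, where the force rose to about 11 N against the 1–2 N it takes to move. In the last image the ball is at (282.0, 234.9) px; full on is predicted at (281.4, 235.5) px. The ball alone reads 0.95–1.0 rad, so I relied on the force and the finger position for "fully over".
- **Other things:** The socket and the nut show no changed pixels. By eye, the spray can, filter, wrench, jug and small dishes are where they were. The gripper was touching nothing at hand-in.

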